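# Serve walnuts from the nut bin and let its lid swing shut

## Task

Use the scoop to serve at least three walnuts from the wooden nut bin into the white bowl without touching the nuts by hand or spilling any, and stand the scoop back upright on its steel tray. Then tip the bin's open lid forward past upright and let go, so that it swings shut by its own weight: the soft-close hinge must not be pressed or ridden down. Leave the bowl where it stands and do not disturb the jar or the jam cups.

Things in the scene. Friction and masses are not known exactly. Their poses are not given: they have to be found in the camera images.
- bin: Open-topped light-wood nut bin, fixed to the worktop. Outside 120 (x) x 266 (y) x 115 mm high, walls 8 mm, inside 104 x 250 mm. Origin: centre of its underside; x points away from the robot to the hinge side, y along its length, z up. Its steel floor slopes: height 12 mm at the inner -y end, rising evenly (8 degrees) to 47 mm at the inner +y end, so that the walnuts lie at the low -y end; the +y end is usually empty over some 120 mm.
- bin_low (a point): Middle of the low edge of the bin's sloping floor, where it meets the inner face of the -y end wall (rim 103 mm above). Axes as the bin.
- bin_high (a point): Middle of the high edge of the bin's sloping floor, where it meets the inner face of the +y end wall (rim 68 mm above). Axes as the bin.
- lid (a joint): Angle of the bin's lid in rad: 0 shut, 1.57 upright, 1.95 open against its stop, leaning away from the robot. The lid is a wooden board 125 x 270 x 10 mm, about 0.2 kg, hinged along the bin's far (+x) rim. Its weight carries it over at about 1.5 rad: above that it falls back open, below it falls shut, slowed by a soft-close damper (1 to 2 s).
- lid_hinge (a point): Middle of the hinge axis (along the bin's y), 63.5 mm behind the bin's centre and 116.5 mm up. Axes as the bin.
- lid_edge (a point): Middle of the lid's free wooden edge, half-way through its thickness, 127.5 mm from the hinge axis; x points from there to the hinge, z out of the lid's upper side (the side that looks away from the robot when it is open). A dark steel finger pull, 70 mm wide, stands out 18 mm farther.
- scoop_tray: Shallow stainless tray for the scoop, fixed, outside 126 (x) x 116 (y) mm, floor 3 mm thick, rim 10 mm high (12 mm over its rolled edge), inside 120 x 110 mm. Origin: centre of its underside, z up. Its x is the way the scoop's mouth points as found.
- scoop_base (a point): Loose aluminium scoop, 0.17 kg: centre of the underside of its flat 90 x 90 mm bottom (2.5 mm thick). x points to the open mouth, z up through the handle side. The lip is 45 mm ahead (+x), the back wall 45 mm behind and 42 mm high; the side walls (90 mm over all) fall from 42 mm at the back to 10 mm at 30 mm ahead, where they end. It stands on the tray by itself.
- scoop_grip (a point): Grip point of the scoop: centre of its upright black handle, 59.5 mm behind and 129 mm above the centre of the scoop's underside. The handle leans 6 degrees back, is 22 mm wide along the scoop's y (grip it across this) and 15 mm thick, and reaches from 70 to 154 mm above the underside. Axes as scoop_base.
- bowl: White china cereal bowl, loose, 118 mm across and 76 mm high, mouth about 108 mm inside. Origin: centre of its underside, z up.
- nut_0 (a point): Centre of a whole brown walnut, 41 x 37 x 36 mm, 16 g, lying loose in the bin.
- nut_1 (a point): Centre of a whole brown walnut, 41 x 37 x 36 mm, 16 g, lying loose in the bin.
- nut_2 (a point): Centre of a whole brown walnut, 41 x 37 x 36 mm, 16 g, lying loose in the bin.
- nut_3 (a point): Centre of a whole brown walnut, 41 x 37 x 36 mm, 16 g, lying loose in the bin.
- nut_4 (a point): Centre of a whole brown walnut, 41 x 37 x 36 mm, 16 g, lying loose in the bin.
- nut_5 (a point): Centre of a whole brown walnut, 41 x 37 x 36 mm, 16 g, lying loose in the bin.
- jar: Bystander: honey jar with black lid, 63 mm across, 94 mm high. Origin: centre of its underside.
- jam_a: Bystander: jam portion cup, purple foil lid, 64 x 58 x 27 mm. Origin: centre of its underside.
- jam_b: Bystander: jam portion cup, orange foil lid, 64 x 58 x 27 mm. Origin: centre of its underside.

How it is judged:
By the outcome, as a careful person would: the job done as asked, in the order asked, and still so for the second after the job is handed in, with the robot touching nothing.
It also fails if it takes over 72 s, if anything falls off the work surface, if the arm or the gripper's body presses on something with over 40 N, if the wrist force passes 120 N, or if a joint passes its speed limit or range.

## Robot

A 6-joint arm with a two-finger parallel gripper is mounted at the origin on a cart in front of the work surface, level with it; the furniture and walls round the work are solid. World frame = base frame: x ahead of the robot, y to its left, z up, the work surface at z = 0. Lengths are in mm, angles in degrees, forces in N, time in s.
With the tool pointing down it reaches from about 300 to 850 mm from the base axis. Payload 4.2 kg.
Tool frame: the origin (TCP) lies at the very end of the fingers, on their centre line; the grasp point (between the pads) lies 19 mm behind it; z points along the fingers, y is the line along which they close (so a half turn about z gives the same grasp; the last joint's range is limited). The gripper opens to 91 mm and grips with 3 to 60 N. Pads are 32 mm wide; open, the fingers measure 118 mm over their backs; the gripper's body (76 mm by 178 mm) begins 60 mm behind the grasp point.
Start: joints at [-69.5, 18.312, 89.639, -0, 72.044, -1.146], TCP at [212.108, -534.465, 213.976] pointing down, gripper open.
Joint ranges: [-177.97, 177.97], [-48.28, 115.42], [12.27, 149.76], [-77.06, 257.06], [2.81, 150.46], [-146.56, 146.56]. Speed limits (degrees/s): [147.25, 147.25, 180, 180, 180, 180].

## Interface

Orientations are given as [roll, pitch, yaw] about the fixed x, y, z axes, in that order (R = Rz(yaw) Ry(pitch) Rx(roll)).
In Python, from workcell import * gives the robot as it stands.
- The arm moves only by the tool move_arm, never from a script. Its argument "motion" is a list of rows, each a list of 3 entries, a list of its own where there are three numbers: the finger opening in mm, from 0 to 91.2, then the shift along the world's x, y, z in units of 25 mm (1.0 is 25 mm), then the turn, a rotation vector about the world's x, y, z in units of 4 degrees (1.0 is 4 degrees). In form: [[grip, [x, y, z], [ax, ay, az]], ...]. A call has 1 to 20 rows; each row shifts and turns the commanded pose from where the row before left it; what a row does not reach is not made up. A row lasts 1/12 s, in which the tool goes at most 41.7 mm and 7.16 degrees, less where a joint would pass 70% of its speed; a pose out of reach is approached as far as the arm can. A call with a number of a shift or a turn outside -1 to 1 is refused whole. A call with a gripper value outside its range is refused whole. The fingers move at their own pace and stop on an object; "grip_force" is the grip in N (left out, the last holds). Time passes only in rows, so rows that do not move let the fingers close. It gives the time, the measured TCP pose, the force, the opening and the grip force at its end, in the units of the state.
- state(): the state, without advancing time (a new reading comes with each control period).
- grab_frame(name): name is "side" or "top"; returns the picture (480x640x3 uint8, blue, green, red); there is no depth.
- camera_info(name): a dict with "fx", "fy", "cx", "cy" (pixels), "k1" (the pictures are not rectified: a ray, as slopes to the right and down, at radius r is drawn at 1 + k1 r^2 times it, then the intrinsics apply), "rvec" (rotation vector, rad) and "tvec" (3), from world to camera coordinates, as OpenCV has them. Camera axes: x right, y down, z forward; pixel columns grow to the right and rows downward; lengths in mm; the calibration is good to about 2 mm. A picture is of the moment at which its call begins. camera_info takes no time and is no camera call.
- job_done(): hands the job in; it is judged then, once.
The state is a dict: "time_s": time; "qpos": joint angles; "qvel": joint speeds; "effort": joint torques, N m; "ee_pos": TCP position; "ee_rot": TCP orientation; "force": force on the tool from outside, world axes, zero at the start; "torque": the same for the moment, N m; "gripper_width": finger opening in mm; "gripper_force": force on a finger pad.
Only numpy, scipy, OpenCV 4.12 (cv2) and the standard library are available. Lean on these libraries where they do the work, as an engineer would, in place of code of your own. Each camera call takes 0.05 s, during which the arm holds its last target. There are 200 camera calls.

## Working session

There is one attempt and no reset: what is moved stays moved. The work goes in short steps, Python scripts to look and compute and a tool call to move; the robot and the scene stay as the last step left them, time stands still between calls to the robot, and variables do not carry over. Pictures are saved under pics/ and viewed, at most 11 in all, crops included, and the job is handed in when it is done.

Besides the shell and the picture viewer there is one more tool, called after ">>>" as a command line: name --argument value ..., lists and objects as JSON in quotes. move_arm: Moves the arm, as the interface text tells. Shifts and turns lie within -1 to 1; 1 stands for 25 mm of shift or 4 degrees of turn. Its arguments: {"type":"object","properties":{"motion":{"type":"array","items":{"type":"array"}},"grip_force":{"type":"number"}},"required":["motion"]}

```bash
mkdir -p pics; python3 - <<'E'
from workcell import *
import cv2
for n in ("side","top"):
    cv2.imwrite(f"pics/{n}0.png",grab_frame(n)); print(n,camera_info(n))
print(state())
E
```

```text
side {'fx': 583.5873670722857, 'fy': 583.5873670722857, 'cx': 323.28330350288456, 'cy': 242.622099753417, 'k1': 0.03799692110263184, 'rvec': array([ 1.72457381, -1.86048174,  0.7377242 ]), 'tvec': array([   6.37383545,  405.0075085 , 1384.75845528])}
top {'fx': 461.7237288808162, 'fy': 461.7237288808162, 'cx': 317.09257648826485, 'cy': 247.62854220145323, 'k1': -0.04029493108249727, 'rvec': array([ 2.16432063, -2.19871626,  0.11072174]), 'tvec': array([  -6.189652  ,  452.70942672, 1155.06528064])}
{'time_s': 0.1, 'qpos': array([-6.95004890e+01,  1.83489994e+01,  8.96980974e+01, -6.51216572e-04,
        7.20428129e+01, -1.14912351e+00]), 'qvel': array([ 0.03820847, -0.03925176, -0.16863035, -0.01122898,  0.01178035,
        0.05370587]), 'effort': array([ 3.45163198e-04, -4.13332915e+01, -2.32509166e+01,  7.28741800e-02,
        4.22007695e-02, -5.51675953e-05]), 'ee_pos': array([ 211.94111619, -534.04894226,  213.20303853]), 'ee_rot': array([-1.79910096e+02, -1.18405158e-03,  2.16488348e+01]), 'force': array([0.80215911, 0.58936033, 0.4648861 ]), 'torque': array([-0.01209473, -0.01372504,  0.02627484]), 'gripper_force': 0.0, 'gripper_width': 91.41850029845601}
```

View pics/side0.png

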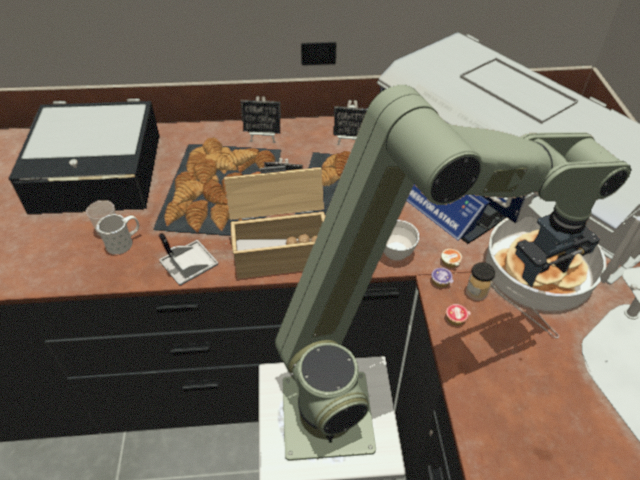

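View pics/top0.png

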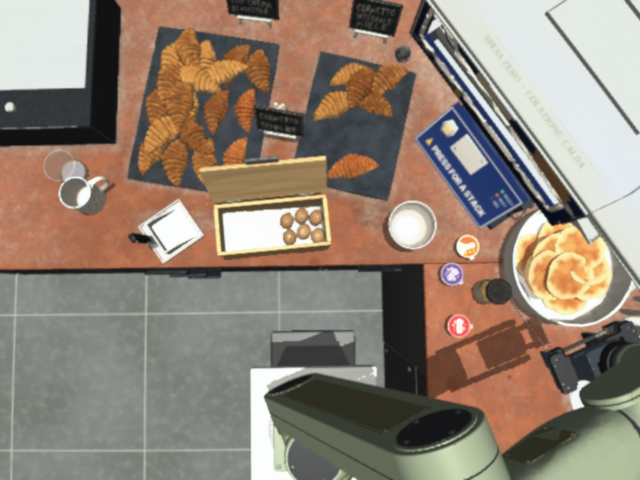

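The top view shows the bin at about (272,225), with the nuts at its right (-y) end around (302,226). The scoop tray is at (171,231) with the black handle at (140,239), the bowl at (412,226), the jam cups at (467,246) and (452,274), and the jar at (492,290). Next I'll zoom in on the scoop and bin.

```bash
cat > h.py <<'E'
import numpy as np, cv2
from workcell import *
def cam(n):
    c=camera_info(n); R,_=cv2.Rodrigues(np.array(c["rvec"])); return c,R,np.array(c["tvec"])
def ray(n,uv):
    c,R,t=cam(n); K=np.array([[c["fx"],0,c["cx"]],[0,c["fy"],c["cy"]],[0,0,1.]])
    p=cv2.undistortPoints(np.array([[uv]],float),K,np.array([c["k1"],0,0,0]))[0,0]
    return -R.T@t, R.T@np.array([p[0],p[1],1.])
def onz(n,uv,z):
    o,d=ray(n,uv); return o+d*(z-o[2])/d[2]
def two(a,b):
    # a top pixel, b side pixel
    (o1,d1),(o2,d2)=ray("top",a),ray("side",b)
    s=np.linalg.lstsq(np.c_[d1,-d2],o2-o1,rcond=None)[0]
    p,q=o1+s[0]*d1,o2+s[1]*d2
    return (p+q)/2,np.linalg.norm(p-q)
def proj(n,P):
    c,R,t=cam(n); K=np.array([[c["fx"],0,c["cx"]],[0,c["fy"],c["cy"]],[0,0,1.]])
    return cv2.projectPoints(np.array(P,float).reshape(-1,1,3),np.array(c["rvec"]),t,K,np.array([c["k1"],0,0,0,]))[0][:,0]
E
python3 - <<'E'
import cv2,numpy as np
t=cv2.imread("pics/top0.png");s=cv2.imread("pics/side0.png")
a=cv2.resize(t[145:265,125:345],None,fx=3.6,fy=3.6,interpolation=cv2.INTER_CUBIC)[:,:792]
b=s[225:290,150:222]; b=cv2.resize(b,None,fx=5,fy=5,interpolation=cv2.INTER_CUBIC)
cv2.imwrite("pics/c1.png",a)
c=cv2.resize(s[160:290,150:340],None,fx=4.2,fy=4.2,interpolation=cv2.INTER_CUBIC)
cv2.imwrite("pics/c2.png",c)
E
```

```text
(no output)
```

View pics/c1.png

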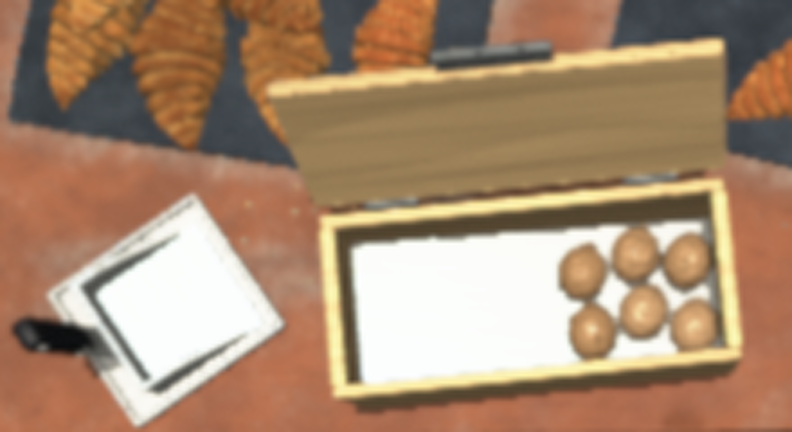

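View pics/c2.png

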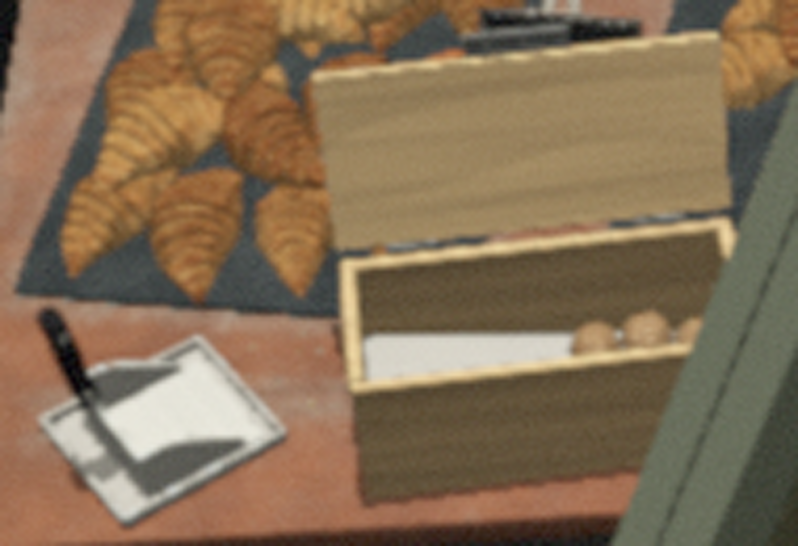

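The crops give sharp corners. In c1 the bin's outer rim corners are at (338,398), (740,356), (722,182) and (320,215). The tray corners are at (195,195), (284,325), (138,427) and (48,296), and the handle top is near (25,333). The six nuts are packed at the right end.

```bash
python3 - <<'E'
from h import *
np.set_printoptions(precision=1,suppress=True)
f=lambda p:(p[0]/3.6+125-.36,p[1]/3.6+145-.36)
g=lambda p:(p[0]/4.2+150-.38,p[1]/4.2+160-.38)
C=np.array([onz("top",f(p),115) for p in [(338,398),(740,356),(722,182),(320,215)]])
print("bin rim\n",C,"centre",C.mean(0)); 
e=(C[0]-C[1])+(C[3]-C[2]);print("len y",np.linalg.norm(C[0]-C[1]),np.linalg.norm(C[3]-C[2]),"x",np.linalg.norm(C[3]-C[0]),np.linalg.norm(C[2]-C[1]),"yaw of bin y dir",np.degrees(np.arctan2(e[1],e[0]))-90)
S=np.array([onz("side",g(p),115) for p in [(358,390),(345,260)]]);print("side near-left, far-left",S)
T=np.array([onz("top",f(p),11) for p in [(195,195),(284,325),(138,427),(48,296)]]);print("tray\n",T,T.mean(0),[np.linalg.norm(T[i]-T[i-1]) for i in range(4)])
d=T[1]+T[0]-T[2]-T[3]; d2=T[1]-T[2]+T[0]-T[3];print("yaw tray (right dir)",np.degrees(np.arctan2(d2[1],d2[0])))
l=(T[0]-T[1])+(T[3]-T[2]);print("yaw left side dir",np.degrees(np.arctan2(l[1],l[0])), np.linalg.norm(T[0]-T[1]))
S=np.array([onz("side",g(p),11) for p in [(197,337),(286,435),(130,525),(40,417)]]);print("tray side",S.mean(0))
print("handle top",two(f((27,335)),g((48,313))))
for p in [(583,272),(637,254),(688,260),(594,330),(643,311),(695,325)]: print("nut",onz("top",f(p),40))
im=cv2.imread("pics/top0.png")
print("scoop interior corner back at floor c1 (150,385),(88,290)",onz("top",f((150,388)),6),onz("top",f((85,288)),48),onz("top",f((150,388)),48))
for n,box in(("top",(380,190,445,260)),("side",(375,210,425,270))):
    im=cv2.imread(f"pics/{n}0.png");x0,y0,x1,y1=box;h=cv2.cvtColor(im[y0:y1,x0:x1],cv2.COLOR_BGR2HSV)
    m=((h[...,1]<60)&(h[...,2]>90)).astype(np.uint8);c=max(cv2.findContours(m,0,2)[0],key=cv2.contourArea)
    print(n,cv2.minEnclosingCircle(c),cv2.boundingRect(c))
    (cx,cy),r=cv2.minEnclosingCircle(c)
    if n=="top":print("bowl",onz(n,(cx+x0,cy+y0),76),onz(n,(cx+x0+r,cy+y0),76))
E
```

```text
bin rim
 [[429.9 218.3 115. ]
 [453.3 -42.9 115. ]
 [568.3 -33.3 115. ]
 [550.3 230.5 115. ]] centre [500.4  93.1 115. ]
len y 262.27583135897834 264.41083012321485 x 121.01893792980633 115.43792213106401 yaw of bin y dir 4.511475821406535
side near-left, far-left [[426.9 213.4 115. ]
 [546.4 225.2 115. ]]
tray
 [[585.9 342.9  11. ]
 [490.6 278.   11. ]
 [419.3 381.7  11. ]
 [514.2 447.9  11. ]] [502.5 362.6  11. ] [np.float64(127.1100553068713), np.float64(115.2424350930051), np.float64(125.90150658660933), np.float64(115.75623440690735)]
yaw tray (right dir) -55.57486989416234
yaw left side dir 34.57274355349569 115.2424350930051
tray side [497.3 359.1  11. ]
handle top (array([469.2, 405.8, 157. ]), np.float64(0.5056056894338433))
nut [521.2  62.5  40. ]
nut [533.4  24.6  40. ]
nut [528.6 -11.   40. ]
nut [480.3  55.3  40. ]
nut [493.1  21.   40. ]
nut [482.8 -15.1  40. ]
scoop interior corner back at floor c1 (150,385),(88,290) [447.4 375.    6. ] [514.2 408.1  48. ] [443.8 361.8  48. ]
top ((31.946903228759766, 34.504425048828125), 24.837459564208984) (8, 10, 49, 50)
bowl [ 500.8 -245.5   76. ] [ 500.  -306.7   76. ]
side ((24.37447738647461, 29.554393768310547), 20.69118881225586) (9, 9, 36, 41)
```

>>> move_arm --motion '[[60, [0.27, 0.98, 0], [0, 0, 0.67]], [60, [0.27, 0.98, 0], [0, 0, 0.67]], [60, [0.27, 0.98, 0], [0, 0, 0.67]], [60, [0.27, 0.98, 0], [0, 0, 0.67]], [60, [0.27, 0.98, 0], [0, 0, 0.67]], [60, [0.27, 0.98, 0], [0, 0, 0.67]], [60, [0.27, 0.98, 0], [0, 0, 0.67]], [60, [0.27, 0.98, 0], [0, 0, 0.67]], [60, [0.27, 0.98, 0], [0, 0, 0.67]], [60, [0.27, 0.98, 0], [0, 0, 0.67]], [60, [0.27, 0.98, 0], [0, 0, 0.67]], [60, [0.27, 0.98, 0], [0, 0, 0.67]], [60, [0.27, 0.98, 0], [0, 0, 0.67]], [60, [0.27, 0.98, 0], [0, 0, 0.67]], [60, [0.27, 0.98, 0], [0, 0, 0.67]], [60, [0.27, 0.98, 0], [0, 0, 0.67]], [60, [0.27, 0.98, 0], [0, 0, 0.67]], [60, [0.27, 0.98, 0], [0, 0, 0.67]], [60, [0.27, 0.98, 0], [0, 0, 0.67]]]'

```text
time_s: 1.68
ee_pos: [340.1, -67.7, 213.8]
ee_rot: [-180.0, 0.0, 72.7]
force: [0.6, -0.5, -0.0]
gripper_width: 59.7
gripper_force: 0.0
```

>>> move_arm --motion '[[60, [0.27, 0.98, 0], [0, 0, 0.67]], [60, [0.27, 0.98, 0], [0, 0, 0.67]], [60, [0.27, 0.98, 0], [0, 0, 0.67]], [60, [0.27, 0.98, 0], [0, 0, 0.67]], [60, [0.27, 0.98, 0], [0, 0, 0.67]], [60, [0.27, 0.98, 0], [0, 0, 0.67]], [60, [0.27, 0.98, 0], [0, 0, 0.67]], [60, [0.27, 0.98, 0], [0, 0, 0.67]], [60, [0.27, 0.98, 0], [0, 0, 0.67]], [60, [0.27, 0.98, 0], [0, 0, 0.67]], [60, [0.27, 0.98, 0], [0, 0, 0.67]], [60, [0.27, 0.98, 0], [0, 0, 0.67]], [60, [0.27, 0.98, 0], [0, 0, 0.67]], [60, [0.27, 0.98, 0], [0, 0, 0.67]], [60, [0.27, 0.98, 0], [0, 0, 0.67]], [60, [0.27, 0.98, 0], [0, 0, 0.67]], [60, [0.27, 0.98, 0], [0, 0, 0.67]], [60, [0.27, 0.98, 0], [0, 0, 0.67]], [60, [0.1, 0.25, 0], [0, 0, 0.1]], [60, [0, 0, 0], [0, 0, 0]]]'

```text
time_s: 3.35
ee_pos: [464.4, 379.4, 212.9]
ee_rot: [-179.9, 0.0, 121.3]
force: [0.4, -0.4, 0.4]
gripper_width: 60.0
gripper_force: 0.0
```

>>> move_arm --motion '[[60, [0.24, 0.97, -0.8], [0, 0, 0.67]], [60, [0, 0, 0], [0, 0, 0]], [60, [0, 0, 0], [0, 0, 0]]]'

```text
time_s: 3.6
ee_pos: [469.5, 401.2, 192.6]
ee_rot: [-179.8, 0.1, 123.8]
force: [0.7, -1.1, 0.3]
gripper_width: 59.7
gripper_force: 0.0
```

```bash
python3 - <<'E'
from h import *
t=grab_frame("top");s=grab_frame("side");cv2.imwrite("pics/top1.png",t);cv2.imwrite("pics/side1.png",s)
r=lambda im,k:cv2.resize(im,None,fx=k,fy=k,interpolation=cv2.INTER_CUBIC)
a=r(t[175:275,85:225],3);b=r(s[180:290,120:250],3);c=r(s[185:285,225:440],3)
o=np.zeros((600,800,3),np.uint8);o[:300,:420]=a;o[:330-30,420:800]=b[:300,:380];o[300:600,:645]=c
cv2.imwrite("pics/m1.png",o);print(state()["ee_pos"],state()["ee_rot"],proj("top",[state()["ee_pos"]]),proj("side",[state()["ee_pos"]]))
E
```

```text
[470.14053795 401.17542155 194.26029296] [-1.79959038e+02  3.29749245e-02  1.23808515e+02] [[127.52115522 235.35009078]] [[160.13066329 224.01276155]]
```

View pics/m1.png

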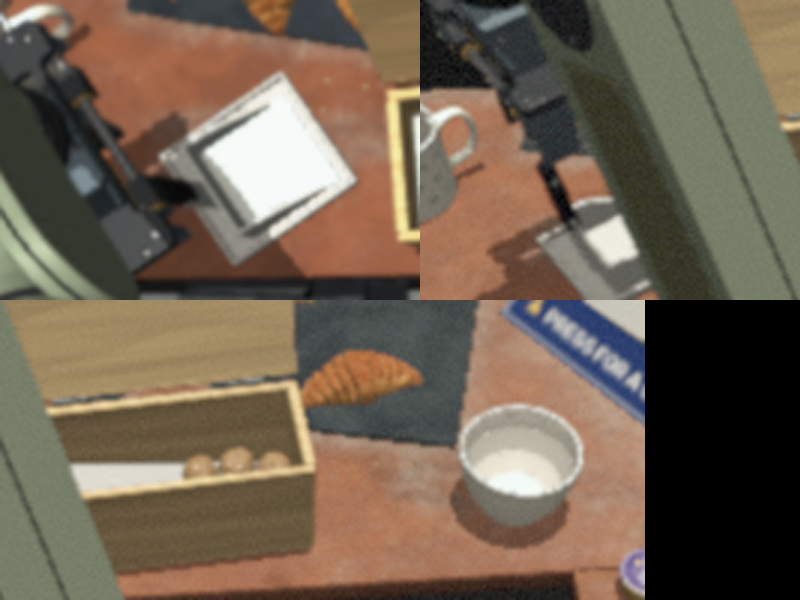

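The fingers are over the handle: its top is at montage (548,165) and the fingertips are just above it. I'll descend and grip.

>>> move_arm --motion '[[60, [0, 0.1, -0.75], [0, 0, 0]], [60, [0, 0, -0.75], [0, 0, 0]], [60, [0, 0, -0.75], [0, 0, 0]], [60, [0, 0, -0.75], [0, 0, 0]], [60, [0, 0, 0], [0, 0, 0]], [15, [0, 0, 0], [0, 0, 0]], [15, [0, 0, 0], [0, 0, 0]], [15, [0, 0, 0], [0, 0, 0]], [15, [0, 0, 0], [0, 0, 0]], [15, [0, 0, 0], [0, 0, 0]]]' --grip_force 60

```text
time_s: 4.53
ee_pos: [470.8, 405.3, 120.1]
ee_rot: [179.9, -0.0, 123.9]
force: [-0.4, -0.0, -0.1]
gripper_width: 29.4
gripper_force: 0.0
```

```bash
python3 - <<'E'
from h import *
np.set_printoptions(precision=1,suppress=True)
for p in [(329.3-.3,241-.3),(323.7-.3,212.7-.3)]: print("side bin right corners",onz("side",p,115))
print("bowl side",onz("side",(398.0,234.7),76))
print(state())
E
```

```text
side bin right corners [451.8 -44.  115. ]
side bin right corners [564.7 -37.4 115. ]
bowl side [ 497.3 -247.7   76. ]
{'time_s': 4.5333, 'qpos': array([39.7, 26.3, 91.2, -0. , 62.4,  5.8]), 'qvel': array([ 0.1,  0.3,  0.4,  0. , -0.1, -0. ]), 'effort': array([ -0. , -46.9, -21.4,   0.1,   0. ,   0. ]), 'ee_pos': array([470.8, 405.3, 120.1]), 'ee_rot': array([179.9,  -0. , 123.9]), 'force': array([-0.4, -0. , -0.1]), 'torque': array([ 0. , -0.2,  0. ]), 'gripper_force': 0.0, 'gripper_width': 29.361733505838362}
```

>>> move_arm --motion '[[15, [0, 0, 0], [0, 0, 0]], [15, [0, 0, 0], [0, 0, 0]], [15, [0, 0, 0], [0, 0, 0]], [15, [0, 0, 0], [0, 0, 0]]]' --grip_force 60

```text
time_s: 4.87
ee_pos: [470.7, 405.3, 119.6]
ee_rot: [179.9, -0.0, 123.9]
force: [-0.3, 0.8, 3.4]
gripper_width: 21.5
gripper_force: 60.0
```

>>> move_arm --motion '[[15, [0, 0, 0.5], [0, 0, 0]], [15, [0, 0, 1], [0, 0, 0]], [15, [0, 0, 1], [0, 0, 0]], [15, [0, 0, 1], [0, 0, 0]], [15, [0, 0, 1], [0, 0, 0]], [15, [0, 0, 1], [0, 0, 0]], [15, [0.06, -0.8, 0.1], [0, 0, -0.73]], [15, [0.06, -0.8, 0], [0, 0, -0.73]], [15, [0.06, -0.8, 0], [0, 0, -0.73]], [15, [0.06, -0.8, 0], [0, 0, -0.73]], [15, [0.06, -0.8, 0], [0, 0, -0.73]], [15, [0.06, -0.8, 0], [0, 0, -0.73]], [15, [0.06, -0.8, 0], [0, 0, -0.73]], [15, [0.06, -0.8, 0], [0, 0, -0.73]], [15, [0.06, -0.8, 0], [0, 0, -0.73]], [15, [0.13, -0.8, 0], [0, 0, -0.73]], [15, [0, 0, 0], [0, 0, 0]], [15, [0, 0, 0], [0, 0, 0]]]'

```text
time_s: 6.37
ee_pos: [486.8, 204.4, 258.5]
ee_rot: [-179.9, -0.0, 94.6]
force: [0.1, -0.2, -1.6]
gripper_width: 21.7
gripper_force: 60.0
```

```bash
python3 - <<'E'
from h import *
t=grab_frame("top");s=grab_frame("side");cv2.imwrite("pics/top2.png",t);cv2.imwrite("pics/side2.png",s)
r=lambda im,k:cv2.resize(im,None,fx=k,fy=k,interpolation=cv2.INTER_CUBIC)
o=np.zeros((600,800,3),np.uint8);a=r(t[150:265,170:370],4);o[:300]=r(t[155:255,170:370],3)[:300,:600].copy() if 0 else cv2.resize(t[155:275,150:470],(800,300));o[300:]=cv2.resize(s[150:290,150:430],(800,300) if 0 else (600,300))[:, :600] if 0 else np.pad(cv2.resize(s[150:290,150:430],(600,300)),((0,0),(0,200),(0,0)))
cv2.imwrite("pics/m2.png",o)
np.set_printoptions(precision=1,suppress=True);q=state();print(q["ee_pos"],q["ee_rot"],q["qpos"],q["force"],q["torque"])
E
```

```text
[486.9 205.6 258.6] [-180.    -0.    94.7] [21.6 12.6 91.1  0.  76.3 16.9] [-0.1  0.  -2.1] [ 0.  -0.1 -0. ]
```

View pics/m2.png

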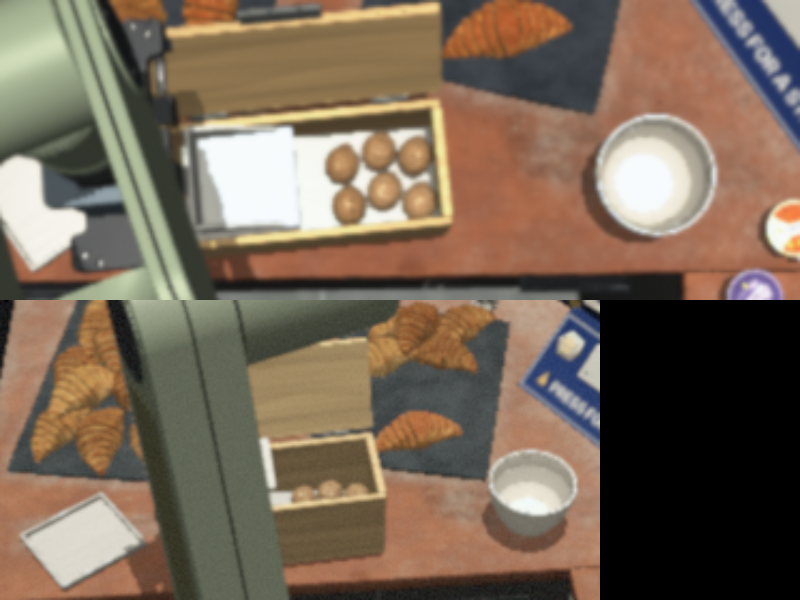

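The scoop is held over the high end of the bin, with its lip edge at montage (295,127)-(300,227). The tray is empty and the nuts haven't moved. Next I'll compute where the lip is.

```bash
python3 - <<'E'
from h import *
np.set_printoptions(precision=1,suppress=True)
for p in [(295,127),(300,227),(440,101),(452,229)]:
    z=144 if p[0]<400 else 115
    print(onz("top",(150-.3+p[0]/2.5,155-.3+p[1]/2.5),z))
E
```

```text
[540.3 100.  144. ]
[448.  96. 144.]
[568.5 -34.5 115. ]
[446.7 -43.5 115. ]
```

>>> move_arm --motion '[[15, [0.09, -0.28, 0], [1, 0.08, 0]], [15, [0.09, -0.28, 0], [0.99, 0.08, 0]], [15, [0, 0, -0.6], [0, 0, 0]], [15, [0, 0, -0.7], [0, 0, 0]], [15, [0, 0, -0.7], [0, 0, 0]], [15, [0, 0, -0.7], [0, 0, 0]], [15, [0, 0, -0.6], [0, 0, 0]], [15, [0, 0, -0.3], [0, 0, 0]], [15, [0, 0, 0], [0, 0, 0]], [15, [0, 0, 0], [0, 0, 0]]]'

```text
time_s: 7.3
ee_pos: [491.7, 191.7, 169.0]
ee_rot: [180.0, -8.0, 94.7]
force: [0.6, 0.1, -1.6]
gripper_width: 21.5
gripper_force: 60.0
```

```bash
python3 - <<'E'
from h import *
t=grab_frame("top");s=grab_frame("side");cv2.imwrite("pics/top3.png",t);cv2.imwrite("pics/side3.png",s)
o=cv2.resize(t[170:270,190:350],(800,500),interpolation=cv2.INTER_CUBIC)
cv2.imwrite("pics/m3.png",o)
np.set_printoptions(precision=1,suppress=True);q=state();print(q["ee_pos"],q["ee_rot"],q["qpos"],q["force"],q["torque"])
E
```

```text
[492.4 191.6 170. ] [179.9  -8.   94.7] [ 15.   15.1 101.5   8.9  62.1   6.2] [ 0.3  0.4 -1.9] [-0.1 -0.1 -0.1]
```

View pics/m3.png

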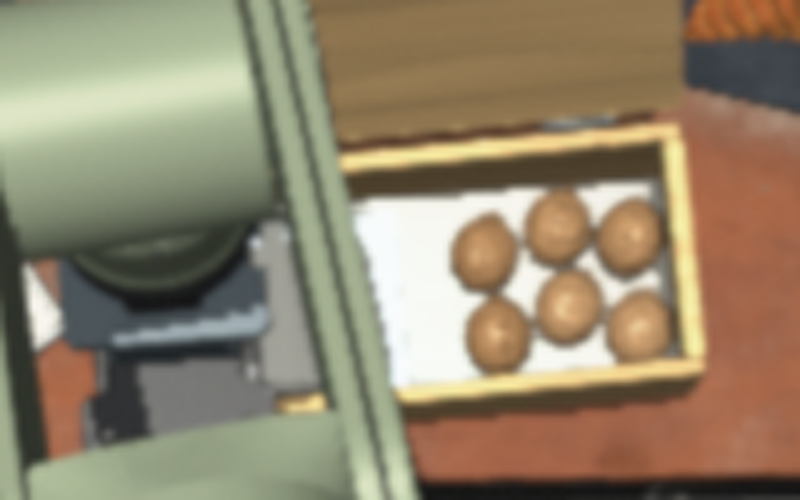

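The scoop is inside the bin at the high end. Its lip is at about x=400 px, clear of the first nuts at about 452, with side clearance. Now I'll lower it gently to the floor.

>>> move_arm --motion '[[15, [0, 0, -0.1], [0, 0, 0]], [15, [0, 0, -0.08], [0, 0, 0]], [15, [0, 0, -0.04], [0, 0, 0]], [15, [0, 0, 0], [0, 0, 0]]]'

```text
time_s: 7.73
ee_pos: [491.5, 191.0, 163.4]
ee_rot: [180.0, -8.0, 94.7]
force: [-0.1, -0.1, -2.3]
gripper_width: 21.6
gripper_force: 60.0
```

>>> move_arm --motion '[[15, [0, 0, -0.06], [0, 0, 0]], [15, [0, 0, 0], [0, 0, 0]]]'

```text
time_s: 7.9
ee_pos: [491.5, 191.0, 161.8]
ee_rot: [180.0, -8.0, 94.7]
force: [0.5, 0.5, -1.0]
gripper_width: 21.6
gripper_force: 60.0
```

>>> move_arm --motion '[[15, [0, 0, -0.06], [0, 0, 0]], [15, [0, 0, 0], [0, 0, 0]]]'

```text
time_s: 8.07
ee_pos: [491.9, 191.1, 161.1]
ee_rot: [179.9, -8.0, 94.7]
force: [-1.1, -0.5, 3.6]
gripper_width: 21.8
gripper_force: 60.0
```

>>> move_arm --motion '[[15, [0.025, -0.296, -0.041], [0, 0, 0]], [15, [0.025, -0.296, -0.041], [0, 0, 0]], [15, [0.025, -0.296, -0.041], [0, 0, 0]], [15, [0.025, -0.296, -0.041], [0, 0, 0]], [15, [0.025, -0.296, -0.041], [0, 0, 0]], [15, [0.025, -0.296, -0.041], [0, 0, 0]]]'

```text
time_s: 8.57
ee_pos: [496.1, 146.2, 154.9]
ee_rot: [179.9, -8.1, 94.6]
force: [0.0, 2.9, 6.0]
gripper_width: 21.9
gripper_force: 60.0
```

>>> move_arm --motion '[[15, [0.025, -0.296, -0.041], [0, 0, 0]], [15, [0.025, -0.296, -0.041], [0, 0, 0]], [15, [0.025, -0.296, -0.041], [0, 0, 0]]]'

```text
time_s: 8.82
ee_pos: [497.8, 123.9, 151.8]
ee_rot: [179.9, -8.1, 94.6]
force: [1.0, 3.6, 6.7]
gripper_width: 21.6
gripper_force: 60.0
```

>>> move_arm --motion '[[15, [0.025, -0.296, -0.041], [0, 0, 0]], [15, [0.025, -0.296, -0.041], [0, 0, 0]], [15, [0.02, -0.25, -0.035], [0, 0, 0]], [15, [0, 0, 0], [0, 0, 0]]]'

```text
time_s: 9.15
ee_pos: [499.6, 101.8, 148.5]
ee_rot: [179.9, -7.9, 94.6]
force: [1.5, 1.4, 5.3]
gripper_width: 21.5
gripper_force: 60.0
```

```bash
python3 - <<'E'
from h import *
t=grab_frame("top");s=grab_frame("side");cv2.imwrite("pics/top4.png",t)
o=np.vstack([cv2.resize(t[180:260,200:360],(600,300),interpolation=cv2.INTER_CUBIC),cv2.resize(s[160:290,200:460],(600,300),interpolation=cv2.INTER_CUBIC)])
cv2.imwrite("pics/m4.png",o)
np.set_printoptions(precision=1,suppress=True);q=state();print(q["ee_pos"],q["ee_rot"],q["qpos"],q["force"],q["torque"])
E
```

```text
[499.6 102.1 148.5] [179.9  -7.9  94.7] [  5.1  15.4 104.6   9.1  60.2  -4.1] [ 1.9 -2.1  4.6] [-0.3 -0.3 -0. ]
```

View pics/m4.png

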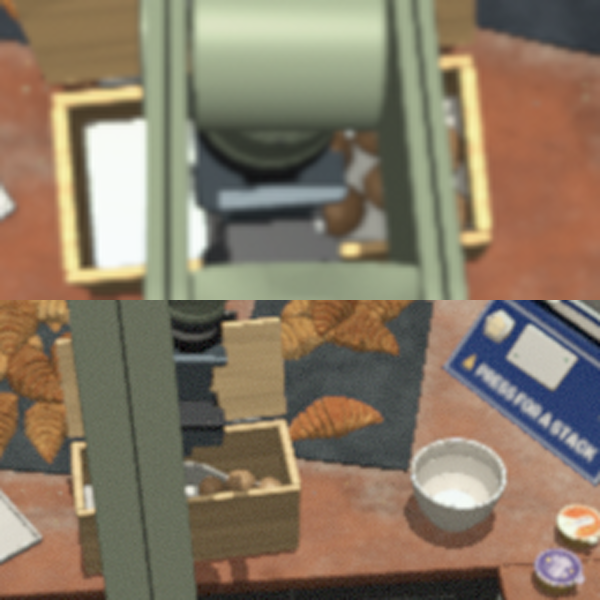

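>>> move_arm --motion '[[15, [0.025, -0.28, -0.039], [0, 0, 0]], [15, [0.025, -0.28, -0.039], [0, 0, 0]], [15, [0, 0, 0], [0, 0, 0]]]'

```text
time_s: 9.5
ee_pos: [500.9, 88.8, 146.7]
ee_rot: [179.9, -8.0, 94.7]
force: [0.7, 0.3, 5.2]
gripper_width: 21.8
gripper_force: 60.0
```

>>> move_arm --motion '[[15, [-0.027, 0.327, 0.06], [-1, -0.08, 0]], [15, [-0.027, 0.323, 0.04], [-1, -0.08, 0]], [15, [-0.026, 0.32, 0.03], [-1, -0.08, 0]], [15, [-0.026, 0.32, 0.12], [-1, -0.08, 0]], [15, [-0.025, 0.31, 0.2], [-1, -0.08, 0]], [15, [-0.025, 0.3, 0.3], [-1, -0.08, 0]], [15, [-0.024, 0.29, 0.4], [-1, -0.08, 0]], [15, [-0.023, 0.28, 0.5], [-1, -0.08, 0]], [15, [-0.022, 0.27, 0.5], [-1, -0.08, 0]], [15, [0, 0, 0.5], [0, 0, 0]], [15, [0, 0, 0.5], [0, 0, 0]], [15, [0, 0, 0.5], [0, 0, 0]], [15, [0, 0, 0], [0, 0, 0]], [15, [0, 0, 0], [0, 0, 0]]]'

```text
time_s: 10.67
ee_pos: [494.2, 157.8, 236.7]
ee_rot: [-179.9, 28.1, 94.7]
force: [0.6, -0.5, -3.6]
gripper_width: 21.4
gripper_force: 60.0
```

```bash
python3 - <<'E'
from h import *
t=grab_frame("top");s=grab_frame("side");cv2.imwrite("pics/top5.png",t)
o=np.vstack([cv2.resize(t[180:260,200:360],(600,300),interpolation=cv2.INTER_CUBIC),cv2.resize(s[160:290,200:460],(600,300),interpolation=cv2.INTER_CUBIC)])
cv2.imwrite("pics/m5.png",o)
np.set_printoptions(precision=1,suppress=True);q=state();print(q["ee_pos"],q["ee_rot"],q["qpos"],q["force"],q["torque"])
E
```

```text
[493.9 157.4 236.2] [-179.8   28.2   94.8] [ 32.1  19.1  91.1 -24.8  84.4  33. ] [-0.8 -0.4 -1.9] [ 0.7 -0.1 -0. ]
```

View pics/m5.png

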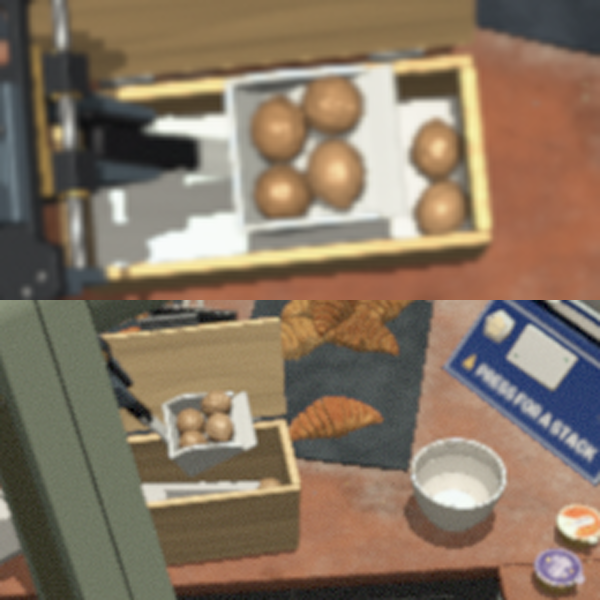

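Four nuts are in the scoop, tilted back securely, and two are left in the bin. I'll carry them to the bowl.

>>> move_arm --motion '[[15, [-0.03, -0.2, 0], [0, 0, 0]], [15, [-0.03, -0.5, 0], [0, 0, 0]], [15, [-0.03, -0.8, 0], [0, 0, 0]], [15, [-0.03, -0.9, 0], [0, 0, 0]], [15, [-0.03, -0.9, 0], [0, 0, 0]], [15, [-0.03, -0.9, 0], [0, 0, 0]], [15, [-0.03, -0.9, 0], [0, 0, 0]], [15, [-0.03, -0.9, 0], [0, 0, 0]], [15, [-0.03, -0.9, 0], [0, 0, 0]], [15, [-0.03, -0.9, 0], [0, 0, 0]], [15, [0, -0.8, 0], [0, 0, 0]], [15, [0, -0.5, 0], [0, 0, 0]], [15, [0, -0.25, 0], [0, 0, 0]], [15, [0, 0, 0], [0, 0, 0]], [15, [0, 0, 0], [0, 0, 0]]]'

```text
time_s: 12.02
ee_pos: [486.6, -76.1, 237.4]
ee_rot: [-179.9, 28.1, 94.6]
force: [-0.8, 1.1, -2.3]
gripper_width: 21.5
gripper_force: 60.0
```

>>> move_arm --motion '[[15, [0.013, -0.18, -0.11], [1, 0.08, 0]], [15, [0.015, -0.19, -0.16], [1, 0.08, 0]], [15, [0.018, -0.22, -0.18], [1, 0.08, 0]], [15, [0.02, -0.24, -0.19], [1, 0.08, 0]], [15, [0.022, -0.27, -0.2], [1, 0.08, 0]], [15, [0.024, -0.29, -0.15], [1, 0.08, 0]], [15, [0, 0, 0], [0, 0, 0]], [15, [0, 0, 0], [0, 0, 0]]]'

```text
time_s: 12.68
ee_pos: [489.6, -111.1, 212.5]
ee_rot: [-179.9, 4.1, 94.6]
force: [-0.4, 0.3, -2.0]
gripper_width: 21.8
gripper_force: 60.0
```

```bash
python3 - <<'E'
from h import *
t=grab_frame("top");s=grab_frame("side");cv2.imwrite("pics/top6.png",t)
o=np.vstack([cv2.resize(t[180:260,310:470],(600,300),interpolation=cv2.INTER_CUBIC),cv2.resize(s[160:290,250:510],(600,300),interpolation=cv2.INTER_CUBIC)])
cv2.imwrite("pics/m6.png",o)
np.set_printoptions(precision=1,suppress=True);q=state();print(q["ee_pos"],q["ee_rot"],q["qpos"],q["force"],q["torque"])
E
```

```text
[ 489.8 -109.8  212.7] [-179.9    4.1   94.8] [-11.3  11.2  99.8  -4.3  67.9 -14.5] [ 0.1  0.  -3.1] [ 0.2 -0.1  0.1]
```

View pics/m6.png

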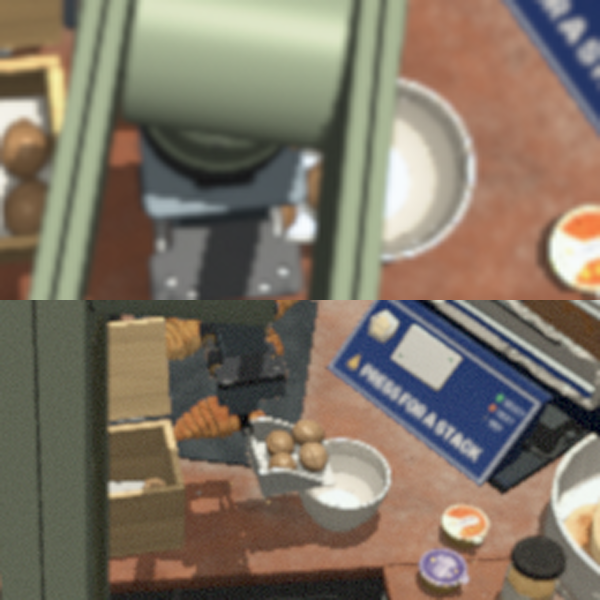

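The lip is over the bowl's near part, at about (330,470) in the side crop, with the bowl mouth centred at (345,475). All four nuts are still in the scoop, so I'll pour slowly.

>>> move_arm --motion '[[15, [0.013, -0.15, -0.05], [0.5, 0.04, 0]], [15, [0.013, -0.16, -0.05], [0.5, 0.04, 0]], [15, [0.014, -0.165, 0.09], [0.5, 0.04, 0]], [15, [0.014, -0.17, 0.11], [0.5, 0.04, 0]], [15, [0.014, -0.175, 0.13], [0.5, 0.04, 0]], [15, [0.014, -0.18, 0.13], [0.5, 0.04, 0]], [15, [0.015, -0.185, 0.12], [0.5, 0.04, 0]], [15, [0.015, -0.185, 0.12], [0.5, 0.04, 0]], [15, [0.015, -0.19, 0.11], [0.5, 0.04, 0]], [15, [0.015, -0.19, 0.11], [0.5, 0.04, 0]], [15, [0.016, -0.2, 0.09], [0.5, 0.04, 0]], [15, [0.016, -0.2, 0.09], [0.5, 0.04, 0]], [15, [0, 0, 0], [0, 0, 0]], [15, [0, 0, 0], [0, 0, 0]]]'

```text
time_s: 13.95
ee_pos: [494.5, -163.8, 237.7]
ee_rot: [-180.0, -19.9, 94.7]
force: [0.3, -0.0, -2.3]
gripper_width: 21.5
gripper_force: 60.0
```

```bash
python3 - <<'E'
from h import *
s=grab_frame("side");cv2.imwrite("pics/side7.png",s);t=grab_frame("top");cv2.imwrite("pics/top7.png",t)
np.set_printoptions(precision=1,suppress=True);q=state();print(q["ee_pos"],q["ee_rot"],q["qpos"],q["force"],q["torque"])
for n,im,b in(("side",s,(340,200,440,270)),("top",t,(370,190,445,260)),("scoop side6",cv2.imread("pics/side7.png"),(330,180,400,235))):
    x0,y0,x1,y1=b;h=cv2.cvtColor(im[y0:y1,x0:x1],cv2.COLOR_BGR2HSV)
    m=((h[...,0]>8)&(h[...,0]<20)&(h[...,1]>75)&(h[...,2]>60)&(h[...,2]<215)).astype(np.uint8)
    k,_,st,ce=cv2.connectedComponentsWithStats(m)
    print(n,[(st[i,4],(ce[i]+[x0,y0]).round()) for i in range(1,k) if st[i,4]>15])
E
```

```text
[ 494.3 -163.2  237.9] [180.  -20.   94.8] [-30.   18.2  89.3  16.4  84.5 -38.1] [ 0.9  0.8 -1.9] [-0.3 -0.1 -0. ]
side [(np.int32(321), array([349., 210.])), (np.int32(3531), array([392., 244.])), (np.int32(331), array([402., 236.]))]
top [(np.int32(50), array([391., 197.])), (np.int32(47), array([404., 196.])), (np.int32(41), array([374., 201.])), (np.int32(92), array([407., 220.])), (np.int32(574), array([388., 252.]))]
scoop side6 [(np.int32(51), array([362., 181.])), (np.int32(425), array([391., 207.])), (np.int32(469), array([345., 211.])), (np.int32(39), array([396., 232.])), (np.int32(76), array([342., 233.]))]
```

>>> move_arm --motion '[[15, [0.017, -0.2, 0.08], [0.5, 0.04, 0]], [15, [0.017, -0.2, 0.08], [0.5, 0.04, 0]], [15, [0.017, -0.21, 0.07], [0.5, 0.04, 0]], [15, [0.017, -0.21, 0.06], [0.5, 0.04, 0]], [15, [0.018, -0.21, 0.05], [0.5, 0.04, 0]], [15, [0.018, -0.21, 0.05], [0.5, 0.04, 0]], [15, [0.018, -0.21, 0.04], [0.5, 0.04, 0]], [15, [0.018, -0.22, 0.03], [0.5, 0.04, 0]], [15, [0.018, -0.22, 0.02], [0.5, 0.04, 0]], [15, [0.018, -0.22, 0.02], [0.5, 0.04, 0]], [15, [0, 0, 0], [0, 0, 0]], [15, [0, 0, 0], [0, 0, 0]], [15, [0, 0, 0], [0, 0, 0]], [15, [0, 0, 0], [0, 0, 0]]]'

```text
time_s: 15.22
ee_pos: [498.7, -216.2, 250.9]
ee_rot: [179.9, -40.0, 94.8]
force: [-0.0, -0.0, -1.8]
gripper_width: 21.2
gripper_force: 60.0
```

```bash
python3 - <<'E'
from h import *
s=grab_frame("side");t=grab_frame("top")
o=np.hstack([cv2.resize(t[170:290,340:500],(400,300),interpolation=cv2.INTER_CUBIC),cv2.resize(s[150:270,300:460],(400,300),interpolation=cv2.INTER_CUBIC)])
cv2.imwrite("pics/m8.png",o)
np.set_printoptions(precision=1,suppress=True);q=state();print(q["ee_pos"],q["ee_rot"],q["qpos"],q["force"],q["torque"])
E
```

```text
[ 498.7 -216.4  250.9] [179.9 -40.   94.8] [-40.9  28.6  79.2  27.4 101.6 -47.2] [-0.7 -0.2 -2.1] [-0.6 -0.2 -0. ]
```

View pics/m8.png

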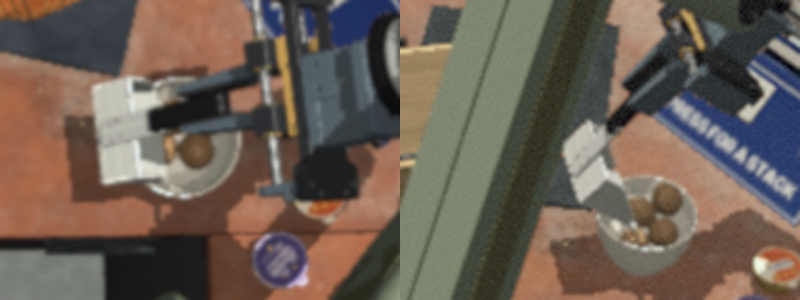

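The side crop shows the nuts in the bowl at (663,197), (665,231), (643,211) and partly hidden at (635,235). The scoop is empty and nothing is on the worktop. I'll return the scoop to its tray.

>>> move_arm --motion '[[15, [0, 0.05, 0.5], [0, 0, 0]], [15, [0, 0.1, 0.8], [0, 0, 0]], [15, [0, 0.2, 0.8], [0, 0, 0]], [15, [-0.04, 0.6, 0.2], [-1, -0.082, 0]], [15, [-0.04, 0.9, 0], [-1, -0.082, 0]], [15, [-0.04, 0.95, 0], [-1, -0.082, 0]], [15, [-0.04, 0.95, 0], [-1, -0.082, 0]], [15, [-0.04, 0.95, 0], [-1, -0.082, 0]], [15, [-0.04, 0.95, 0], [-1, -0.082, 0]], [15, [-0.04, 0.95, 0], [-1, -0.082, 0]], [15, [-0.04, 0.95, 0], [-1, -0.082, 0]], [15, [-0.04, 0.95, 0], [-1, -0.082, 0]], [15, [-0.04, 0.95, 0], [-1, -0.082, 0]], [15, [-0.04, 0.95, 0], [0, 0, 0]], [15, [-0.04, 0.95, 0], [0, 0, 0]], [15, [-0.04, 0.95, 0], [0, 0, 0]], [15, [-0.04, 0.95, 0], [0, 0, 0]], [15, [-0.04, 0.95, 0], [0, 0, 0]], [15, [-0.04, 0.95, 0], [0, 0, 0]], [15, [-0.04, 0.95, 0], [0, 0, 0]]]'

```text
time_s: 16.98
ee_pos: [480.6, 187.0, 309.1]
ee_rot: [179.9, -0.0, 94.7]
force: [0.4, -0.1, -2.4]
gripper_width: 21.3
gripper_force: 60.0
```

>>> move_arm --motion '[[15, [-0.04, 0.95, 0], [0, 0, 0.8]], [15, [-0.04, 0.95, 0], [0, 0, 0.8]], [15, [-0.04, 0.95, 0], [0, 0, 0.8]], [15, [-0.04, 0.95, 0], [0, 0, 0.8]], [15, [-0.04, 0.95, 0], [0, 0, 0.8]], [15, [-0.04, 0.95, 0], [0, 0, 0.8]], [15, [-0.04, 0.9, 0], [0, 0, 0.8]], [15, [0, 0.5, 0], [0, 0, 0.8]], [15, [0, 0, 0], [0, 0, 0.8]], [15, [0, 0, 0], [0, 0, 0]], [15, [0, 0, 0], [0, 0, 0]]]'

```text
time_s: 17.9
ee_pos: [474.0, 363.0, 308.6]
ee_rot: [179.9, 0.0, 123.4]
force: [-0.2, 0.6, -2.5]
gripper_width: 21.9
gripper_force: 60.0
```

>>> move_arm --motion '[[15, [-0.07, 0.6, -0.2], [0, 0, 0.12]], [15, [-0.07, 0.6, -0.8], [0, 0, 0]], [15, [-0.08, 0.62, -0.9], [0, 0, 0]], [15, [0, 0, -1], [0, 0, 0]], [15, [0, 0, -1], [0, 0, 0]], [15, [0, 0, -1], [0, 0, 0]], [15, [0, 0, -1], [0, 0, 0]], [15, [0, 0, -0.8], [0, 0, 0]], [15, [0, 0, -0.4], [0, 0, 0]], [15, [0, 0, -0.2], [0, 0, 0]], [15, [0, 0, 0], [0, 0, 0]], [15, [0, 0, 0], [0, 0, 0]]]'

```text
time_s: 18.9
ee_pos: [469.7, 409.0, 126.5]
ee_rot: [179.8, 0.0, 124.0]
force: [0.4, 1.1, -1.4]
gripper_width: 21.7
gripper_force: 60.0
```

>>> move_arm --motion '[[15, [0, 0, -0.08], [0, 0, 0]], [15, [0, 0, -0.06], [0, 0, 0]], [15, [0, 0, 0], [0, 0, 0]]]'

```text
time_s: 19.15
ee_pos: [469.3, 408.6, 122.5]
ee_rot: [179.9, 0.0, 124.0]
force: [0.3, -0.1, -1.3]
gripper_width: 21.4
gripper_force: 60.0
```

>>> move_arm --motion '[[15, [0, 0, -0.06], [0, 0, 0]], [15, [0, 0, -0.04], [0, 0, 0]], [15, [0, 0, 0], [0, 0, 0]]]'

```text
time_s: 19.4
ee_pos: [469.3, 408.5, 119.6]
ee_rot: [179.9, 0.0, 124.0]
force: [-0.2, -0.3, -0.3]
gripper_width: 21.2
gripper_force: 60.0
```

```bash
python3 - <<'E'
from h import *
t=grab_frame("top");s=grab_frame("side");cv2.imwrite("pics/top9.png",t);cv2.imwrite("pics/side9.png",s)
np.set_printoptions(precision=1,suppress=True);q=state();print(q["ee_pos"],q["force"],q["torque"])
# nuts in bowl (both views), compare bowl circle
for n,im,b in(("side",s,(378,212,420,255)),("top",t,(385,200,440,252))):
    x0,y0,x1,y1=b;h=cv2.cvtColor(im[y0:y1,x0:x1],cv2.COLOR_BGR2HSV)
    m=((h[...,1]>85)&(h[...,2]<190)).astype(np.uint8)
    k,_,st,ce=cv2.connectedComponentsWithStats(m)
    print(n,[(int(st[i,4]),(ce[i]+[x0,y0]).round(),st[i,:4]+[x0,y0,0,0]) for i in range(1,k) if st[i,4]>15])
x0,y0=380,190;h=cv2.cvtColor(t[190:260,380:445],cv2.COLOR_BGR2HSV)
m=((h[...,1]<60)&(h[...,2]>90)).astype(np.uint8);c=max(cv2.findContours(m,0,2)[0],key=cv2.contourArea);print(cv2.minEnclosingCircle(c))
E
```

```text
[469.2 408.6 119.6] [-0.8  0.4 -0.2] [ 0.1 -0.1 -0. ]
side [(364, array([401., 217.]), array([380, 212,  40,  20])), (285, array([401., 237.]), array([389, 223,  24,  25])), (60, array([416., 250.]), array([411, 242,   9,  13])), (39, array([380., 250.]), array([378, 244,   7,  11]))]
top [(871, array([412., 228.]), array([385, 200,  55,  52])), (481, array([415., 222.]), array([398, 208,  33,  29]))]
((31.946903228759766, 34.504425048828125), 24.837459564208984)
```

>>> move_arm --motion '[[15, [0, 0, -0.04], [0, 0, 0]], [15, [0, 0, 0], [0, 0, 0]], [60, [0, 0, 0], [0, 0, 0]], [60, [0, 0, 0], [0, 0, 0]], [60, [0, 0, 0], [0, 0, 0]], [60, [0, 0, 0], [0, 0, 0]], [60, [0, 0, 0], [0, 0, 0]], [60, [0, 0, 0], [0, 0, 0]], [60, [0, 0, 0.5], [0, 0, 0]], [60, [0, 0, 0.8], [0, 0, 0]], [60, [0, 0, 0.8], [0, 0, 0]], [60, [0, 0, 0.8], [0, 0, 0]], [60, [0, 0, 0.8], [0, 0, 0]], [60, [0, 0, 0.8], [0, 0, 0]], [60, [0, 0, 0.8], [0, 0, 0]], [60, [0, 0, 0], [0, 0, 0]]]'

```text
time_s: 20.83
ee_pos: [470.7, 409.7, 255.4]
ee_rot: [179.4, -0.0, 124.0]
force: [0.8, 0.7, 1.2]
gripper_width: 60.0
gripper_force: 0.0
```

```bash
python3 - <<'E'
from h import *
t=grab_frame("top");s=grab_frame("side");cv2.imwrite("pics/top10.png",t);cv2.imwrite("pics/side10.png",s)
np.set_printoptions(precision=1,suppress=True);q=state();print(q["ee_pos"],q["ee_rot"],q["force"],q["qpos"])
# change of scoop vs first image in the side view around handle
h0=cv2.imread("pics/side0.png")
for im in(h0,s):
    g=cv2.cvtColor(im[228:285,152:205],cv2.COLOR_BGR2GRAY);m=(g<45).astype(np.uint8)
    k,_,st,ce=cv2.connectedComponentsWithStats(m);print([(st[i],ce[i].round(1)) for i in range(1,k) if st[i,4]>12])
# finger pull/lid edge corners from first pictures
f=lambda p:(p[0]/3.6+125-.36,p[1]/3.6+145-.36); g=lambda p:(p[0]/4.2+150-.38,p[1]/4.2+160-.38)
print("lid left corner",two(f((268,88)),g((313,74))),"right",two(f((722,42)),g((717,34))))
c=np.array([499,91,0]);a=np.radians(4.7);R=np.array([[np.cos(a),-np.sin(a),0],[np.sin(a),np.cos(a),0],[0,0,1]])
for th in(1.95,1.57,1.4):
    print(th,"hinge",c+R@[63.5,0,116.5],"edge",c+R@[63.5-127.5*np.cos(th),0,116.5+127.5*np.sin(th)])
E
```

```text
[469.3 408.5 251.1] [179.9   0.  124. ] [-1.  -0.1 -0.7] [40.  21.5 79.5 -0.1 78.9  6. ]
[(array([ 8,  6, 12, 20, 76], dtype=int32), array([13.4, 16.3]))]
[(array([ 7,  7, 12, 20, 80], dtype=int32), array([12.2, 16.6]))]
lid left corner (array([604.8, 236. , 230.6]), np.float64(2.0963111850038247)) right (array([629.4, -32.1, 228. ]), np.float64(2.036720875371814))
1.95 hinge [562.3  96.2 116.5] edge [609.3 100.1 234.9]
1.57 hinge [562.3  96.2 116.5] edge [562.2  96.2 244. ]
1.4 hinge [562.3  96.2 116.5] edge [540.7  94.4 242.1]
```

The scoop is standing back on the tray (handle blob at the same place), and the bowl hasn't moved. Next is the lid: fingers closed, up, and over to behind its right part.

>>> move_arm --motion '[[0, [0, 0, 1], [0, 0, 0]], [0, [0, 0, 1], [0, 0, 0]], [0, [0, 0, 1], [0, 0, 0]], [0, [0.46, -0.96, 0.1], [0, 0, -0.43]], [0, [0.46, -0.96, 0], [0, 0, -0.43]], [0, [0.46, -0.96, 0], [0, 0, -0.43]], [0, [0.46, -0.96, 0], [0, 0, -0.43]], [0, [0.46, -0.96, 0], [0, 0, -0.43]], [0, [0.46, -0.96, 0], [0, 0, -0.43]], [0, [0.46, -0.96, 0], [0, 0, -0.43]], [0, [0.46, -0.96, 0], [0, 0, -0.43]], [0, [0.46, -0.96, 0], [0, 0, -0.43]], [0, [0.46, -0.96, 0], [0, 0, -0.43]], [0, [0.46, -0.96, 0], [0, 0, -0.43]], [0, [0.46, -0.96, 0], [0, 0, -0.43]], [0, [0.46, -0.96, 0], [0, 0, -0.43]], [0, [0.46, -0.96, 0], [0, 0, -0.43]], [0, [0.46, -0.96, 0], [0, 0, -0.43]], [0, [0.46, -0.96, 0], [0, 0, -0.43]], [0, [0.46, -0.96, 0], [0, 0, -0.43]]]'

```text
time_s: 22.6
ee_pos: [664.6, -0.9, 326.0]
ee_rot: [-179.9, 0.0, 94.7]
force: [-0.2, 0.8, -0.1]
gripper_width: 0.7
gripper_force: 0.0
```

>>> move_arm --motion '[[0, [0, 0, 0], [0, 0, 0]], [0, [0, 0, 0], [0, 0, 0]], [0, [0, 0, -0.5], [0, 0, 0]]]'

```text
time_s: 22.85
ee_pos: [665.1, 0.8, 316.7]
ee_rot: [179.8, 0.0, 94.8]
force: [-0.5, -0.0, 1.5]
gripper_width: 0.6
gripper_force: 0.0
```

```bash
python3 - <<'E'
from h import *
np.set_printoptions(precision=1,suppress=True);q=state();print(q["ee_pos"],q["ee_rot"],q["qpos"],q["gripper_width"])
print(proj("top",[[665,0,200],[625,0,200]]),proj("side",[[665,0,200]]))
for z in(60,100,130):print("sign",onz("top",(257,105),z),onz("top",(305,115),z),onz("top",(280,140),z))
E
```

```text
[665.1   0.8 316.7] [179.8   0.   94.8] [-0.9 24.7 65.4  0.  89.7 -5.7] 0.6144824634960585
[[310.4 144.4]
 [310.7 162.1]] [[308.  167.9]]
sign [814.6 133.7  60. ] [786.6  12.3  60. ] [722.2  76.1  60. ]
sign [798.1 129.1 100. ] [771.1  11.9 100. ] [709.   73.4 100. ]
sign [785.7 125.6 130. ] [759.4  11.7 130. ] [699.   71.5 130. ]
```

>>> move_arm --motion '[[0, [0, 0, -0.8], [0, 0, 0]], [0, [0, 0, -1], [0, 0, 0]], [0, [0, 0, -1], [0, 0, 0]], [0, [0, 0, -1], [0, 0, 0]], [0, [0, 0, -0.6], [0, 0, 0]], [0, [0, 0, 0], [0, 0, 0]], [0, [-0.4, -0.03, 0], [0, 0, 0]], [0, [-0.4, -0.03, 0], [0, 0, 0]], [0, [-0.3, -0.02, 0], [0, 0, 0]], [0, [-0.2, -0.02, 0], [0, 0, 0]]]'

```text
time_s: 23.68
ee_pos: [632.1, -1.3, 207.2]
ee_rot: [179.8, 0.0, 94.8]
force: [1.7, -0.3, 1.4]
gripper_width: 0.1
gripper_force: 0.6
```

>>> move_arm --motion '[[0, [-0.25, -0.02, 0], [0, 0, 0]], [0, [-0.25, -0.02, 0], [0, 0, 0]], [0, [-0.25, -0.02, 0], [0, 0, 0]], [0, [-0.25, -0.02, 0], [0, 0, 0]]]'

```text
time_s: 24.02
ee_pos: [606.5, -4.2, 206.0]
ee_rot: [179.9, 0.0, 94.8]
force: [-0.1, -0.1, 0.7]
gripper_width: 0.4
gripper_force: 0.4
```

>>> move_arm --motion '[[0, [-0.25, -0.02, 0], [0, 0, 0]], [0, [-0.25, -0.02, 0], [0, 0, 0]], [0, [-0.25, -0.02, 0], [0, 0, 0]], [0, [-0.15, -0.01, 0], [0, 0, 0]]]'

```text
time_s: 24.35
ee_pos: [583.5, -6.0, 205.7]
ee_rot: [180.0, 0.0, 94.7]
force: [0.1, -0.7, -1.0]
gripper_width: 0.7
gripper_force: 0.1
```

```bash
python3 - <<'E'
from h import *
np.set_printoptions(precision=1,suppress=True);q=state();print(q["ee_pos"],q["force"])
s=grab_frame("side");cv2.imwrite("pics/side11.png",s);t=grab_frame("top");cv2.imwrite("pics/top11.png",t)
c=np.array([499,91,0]);a=np.radians(4.7);R=np.array([[np.cos(a),-np.sin(a),0],[np.sin(a),np.cos(a),0],[0,0,1]])
for th in(1.95,1.6,1.4,1.2,.8):
    P=[c+R@[63.5-127.5*np.cos(th),y,116.5+127.5*np.sin(th)] for y in(130,60)];print(th,proj("side",P).round().tolist(),proj("top",P).round().tolist())
def woodtop(im,cols,r0,r1):
    out=[]
    for x in cols:
        h=cv2.cvtColor(im[r0:r1,x:x+1],cv2.COLOR_BGR2HSV)[:,0].astype(int)
        m=(h[:,0]>12)&(h[:,0]<24)&(h[:,1]>50)&(h[:,1]<150)&(h[:,2]>100);out.append((x,(np.where(m)[0]+r0)[:60].tolist()[:1],int(m.sum())))
    return out
for n in(0,11):
    print(n,woodtop(cv2.imread(f"pics/top{n}.png"),range(210,330,15),140,235))
    print(n,woodtop(cv2.imread(f"pics/side{n}.png"),range(226,320,12),140,250))
E
```

```text
[583.5  -6.  205.7] [ 0.1 -0.7 -1. ]
1.95 [[226.0, 177.0], [251.0, 175.0]] [[202.0, 171.0], [235.0, 168.0]]
1.6 [[226.0, 185.0], [252.0, 183.0]] [[203.0, 191.0], [236.0, 187.0]]
1.4 [[227.0, 192.0], [253.0, 189.0]] [[204.0, 203.0], [237.0, 200.0]]
1.2 [[228.0, 200.0], [254.0, 197.0]] [[205.0, 215.0], [239.0, 212.0]]
0.8 [[230.0, 219.0], [256.0, 216.0]] [[210.0, 237.0], [242.0, 233.0]]
0 [(210, [166], 33), (225, [165], 42), (240, [163], 40), (255, [163], 41), (270, [162], 39), (285, [159], 59), (300, [157], 69), (315, [156], 66)]
0 [(226, [146], 58), (238, [149], 74), (250, [140], 67), (262, [142], 64), (274, [140], 59), (286, [158], 61), (298, [169], 63), (310, [160], 59)]
11 [(210, [174], 9), (225, [169], 13), (240, [189], 8), (255, [191], 7), (270, [151], 18), (285, [184], 3), (300, [], 0), (315, [], 0)]
11 [(226, [146], 51), (238, [141], 45), (250, [], 0), (262, [], 0), (274, [], 0), (286, [149], 10), (298, [151], 28), (310, [191], 21)]
```

>>> move_arm --motion '[[0, [-0.2, -0.02, 0], [0, 0, 0]], [0, [-0.2, -0.02, 0], [0, 0, 0]], [0, [-0.1, 0, 0], [0, 0, 0]], [0, [0, 0, 0], [0, 0, 0]], [0, [0.3, 0.02, 0], [0, 0, 0]], [0, [0.3, 0.02, 0], [0, 0, 0]]]'

```text
time_s: 24.95
ee_pos: [587.8, -5.9, 206.1]
ee_rot: [179.9, 0.0, 94.7]
force: [-0.0, 0.2, 0.5]
gripper_width: 0.2
gripper_force: 0.0
```

```bash
cat > lid.py <<'E'
from h import *
import sys
np.set_printoptions(precision=1,suppress=True);q=state();print(q["ee_pos"],q["force"])
s=grab_frame("side");t=grab_frame("top");cv2.imwrite(f"pics/top{sys.argv[1]}.png",t);cv2.imwrite(f"pics/side{sys.argv[1]}.png",s)
for x in range(210,330,15):
    h=cv2.cvtColor(t[140:275,x:x+1],cv2.COLOR_BGR2HSV)[:,0].astype(int)
    m=(h[:,0]>12)&(h[:,0]<24)&(h[:,1]>50)&(h[:,1]<150)&(h[:,2]>100);r=np.where(m)[0]+140
    print(x,len(r),r[:2],r[-2:])
E
python3 lid.py 12
```

```text
[587.8  -5.9 206.1] [-0.   0.2  0.5]
210 11 [174 201] [209 223]
225 15 [169 198] [254 255]
240 12 [197 198] [207 253]
255 10 [195 196] [251 252]
270 26 [140 141] [260 261]
285 1 [175] [175]
300 0 [] []
315 0 [] []
```

>>> move_arm --motion '[[0, [0.6, 0, 0], [0, 0, 0]], [0, [0.6, 0, 0.3], [0, 0, 0]], [0, [0.3, 0, 0.9], [0, 0, 0]], [0, [0, 0, 1], [0, 0, 0]], [0, [0, 0, 1], [0, 0, 0]], [0, [0, 0, 1], [0, 0, 0]]]'

```text
time_s: 25.55
ee_pos: [625.0, -5.8, 311.5]
ee_rot: [180.0, 0.0, 94.8]
force: [0.6, -0.4, -0.4]
gripper_width: 0.1
gripper_force: 0.0
```

```bash
python3 lid.py 13
```

```text
[625.   -5.8 311.5] [ 0.6 -0.4 -0.4]
210 29 [174 205] [231 232]
225 38 [169 171] [254 255]
240 36 [197 198] [252 253]
255 34 [196 197] [251 252]
270 6 [213 214] [217 218]
285 1 [164] [164]
300 0 [] []
315 0 [] []
```

>>> move_arm --motion '[[0, [0, 0, 0.5], [0, 0, 0]], [0, [0, 0, 0], [0, 0, 0]], [0, [0, 0, 0], [0, 0, 0]], [0, [0, 0, 0], [0, 0, 0]], [0, [0, 0, 0], [0, 0, 0]], [0, [-0.5, -0.85, 0], [0, 0, 0]], [0, [-0.5, -0.85, 0], [0, 0, 0]], [0, [-0.5, -0.85, 0], [0, 0, 0]], [0, [-0.5, -0.85, 0], [0, 0, 0]], [0, [-0.5, -0.85, 0], [0, 0, 0]], [0, [-0.5, -0.85, 0], [0, 0, 0]], [0, [-0.5, -0.85, 0], [0, 0, 0]], [0, [-0.5, -0.85, 0], [0, 0, 0]], [0, [-0.5, -0.85, 0], [0, 0, 0]], [0, [-0.5, -0.85, 0], [0, 0, 0]], [0, [-0.5, -0.85, 0], [0, 0, 0]], [0, [-0.5, -0.85, 0], [0, 0, 0]], [0, [-0.5, -0.85, 0], [0, 0, 0]], [0, [-0.5, -0.85, 0], [0, 0, 0]], [0, [-0.5, -0.85, 0], [0, 0, 0]]]'

```text
time_s: 27.32
ee_pos: [436.2, -325.4, 322.7]
ee_rot: [180.0, 0.0, 94.7]
force: [0.4, -0.2, -0.2]
gripper_width: 0.5
gripper_force: 0.0
```

>>> move_arm --motion '[[0, [0, -0.9, 0], [0, 0, 0]], [0, [0, -0.9, 0], [0, 0, 0]], [0, [0, -0.9, 0], [0, 0, 0]], [0, [0, -0.9, 0], [0, 0, 0]], [0, [0, -0.9, 0], [0, 0, 0]], [0, [0, 0, 0], [0, 0, 0]], [0, [0, 0, 0], [0, 0, 0]], [0, [0, 0, 0], [0, 0, 0]]]'

```text
time_s: 27.98
ee_pos: [437.0, -436.5, 322.7]
ee_rot: [180.0, -0.0, 94.7]
force: [-0.3, -0.5, 0.0]
gripper_width: 0.7
gripper_force: 0.0
```

```bash
python3 lid.py 14; python3 - <<'E'
from h import *
c=np.array([499,91,0]);a=np.radians(4.7);R=np.array([[np.cos(a),-np.sin(a),0],[np.sin(a),np.cos(a),0],[0,0,1]])
for th in(0,.1,.2): print(th,proj("top",[c+R@[63.5-127.5*np.cos(th),y,121+127.5*np.sin(th)] for y in(130,60,-60)]).round(1).tolist())
print(state()["qpos"])
t0,t=cv2.imread("pics/top0.png"),cv2.imread("pics/top14.png"); s0,s=cv2.imread("pics/side0.png"),cv2.imread("pics/side14.png")
for n,a_,b in(("top",t0,t),("side",s0,s)):
    d=(cv2.absdiff(cv2.blur(a_,(3,3)),cv2.blur(b,(3,3))).max(2)>45).astype(np.uint8);k,_,st,ce=cv2.connectedComponentsWithStats(d)
    print(n,[st[i].tolist() for i in range(1,k) if st[i,4]>20])
E
```

```text
[ 437.  -436.5  322.7] [-0.3 -0.5  0. ]
210 4 [174 175] [222 223]
225 14 [169 170] [255 256]
240 11 [198 199] [254 255]
255 10 [199 212] [252 253]
270 10 [198 211] [248 251]
285 11 [196 197] [249 250]
300 8 [202 203] [248 249]
315 7 [194 208] [246 247]
0 [[219.3, 257.3], [249.3, 254.3], [300.8, 249.3]]
0.1 [[218.2, 256.6], [248.6, 253.7], [300.6, 248.6]]
0.2 [[217.0, 255.4], [247.7, 252.4], [300.4, 247.3]]
[-4.60220736e+01  1.98607042e+01  7.18767418e+01  4.41026368e-02
  8.82030126e+01 -5.08250641e+01]
top [[264, 155, 63, 31, 1032], [260, 158, 18, 5, 58], [199, 163, 62, 35, 1348], [330, 166, 310, 314, 43655], [535, 181, 25, 29, 327], [313, 193, 14, 4, 33], [240, 195, 59, 8, 168], [217, 196, 110, 56, 4637], [212, 202, 14, 15, 57], [395, 209, 35, 31, 807], [424, 223, 66, 102, 2483], [146, 224, 8, 12, 26], [151, 226, 15, 24, 42], [144, 235, 12, 8, 24], [604, 235, 5, 6, 26], [154, 237, 10, 15, 22], [220, 242, 112, 22, 615], [566, 310, 36, 13, 203], [628, 317, 12, 10, 75], [427, 323, 75, 72, 1513], [559, 322, 36, 4, 60], [334, 331, 20, 14, 175], [287, 332, 31, 9, 190], [343, 343, 11, 18,
[... 366 characters left out ...]
 47, 32, 157], [225, 118, 140, 100, 3696], [515, 133, 117, 154, 9360], [316, 143, 63, 146, 1499], [338, 154, 7, 5, 22], [315, 158, 5, 8, 24], [267, 166, 18, 3, 47], [515, 178, 12, 12, 81], [325, 188, 9, 10, 47], [229, 212, 70, 32, 1426], [299, 212, 26, 9, 89], [234, 235, 82, 19, 594], [158, 236, 10, 20, 40], [418, 247, 52, 73, 1132], [453, 246, 7, 5, 21], [271, 248, 19, 4, 32], [270, 273, 31, 9, 169], [260, 283, 37, 80, 1140], [434, 311, 114, 71, 3262], [321, 339, 16, 4, 49], [259, 363, 37, 58, 1035], [362, 374, 32, 45, 717], [357, 382, 17, 23, 170], [312, 397, 27, 20, 167], [331, 405, 23, 22, 215], [359, 419, 8, 9, 46], [352, 432, 10, 10, 44], [308, 439, 21, 18, 184], [333, 447, 11, 9, 46]]
```

>>> move_arm --motion '[[0, [0, 0, 0], [0, 0, 0]], [0, [0, 0, 0], [0, 0, 0]], [0, [0, 0, 0], [0, 0, 0]], [0, [0, 0, 0], [0, 0, 0]], [0, [0, 0, 0], [0, 0, 0]], [0, [0, 0, 0], [0, 0, 0]], [0, [0, 0, 0], [0, 0, 0]], [0, [0, 0, 0], [0, 0, 0]], [0, [0, 0, 0], [0, 0, 0]], [0, [0, 0, 0], [0, 0, 0]]]'

```text
time_s: 28.92
ee_pos: [437.1, -437.1, 323.4]
ee_rot: [179.9, 0.0, 94.8]
force: [0.0, -0.0, 0.3]
gripper_width: 0.1
gripper_force: 0.0
```

```bash
python3 lid.py 15; python3 - <<'E'
from h import *
a,b=cv2.imread("pics/top14.png"),cv2.imread("pics/top15.png")
print((cv2.absdiff(cv2.blur(a,(3,3)),cv2.blur(b,(3,3))).max(2)[150:270,130:350]>30).sum())
print(job_done())
E
```

```text
[ 437.1 -437.1  323.4] [ 0.  -0.   0.3]
210 4 [174 175] [222 223]
225 15 [169 170] [255 256]
240 11 [198 199] [254 255]
255 10 [199 212] [252 253]
270 10 [198 211] [248 251]
285 11 [196 197] [249 250]
300 8 [202 203] [248 249]
315 6 [194 208] [246 247]
0
the job is handed in; nothing more can be done
None
```

I scooped four walnuts into the bowl, stood the scoop back on its tray, tipped the lid so it fell shut on its own, and handed the job in at about 29 s; no verdict came back, and I did not check the jar and jam cups individually at the end.

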